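Park the magnet carrier on the bent drying rail

TASK

Pick up the orange magnet carrier by its tab, thread its eye onto the free end of the bent steel drying rail, and slide it round both bends until it bears against the red stop collar; press it home there with about 6 N for a moment, then let go and leave it hanging on the rail against the stop. The two bends are bent by hand and never quite the same, so feel your way round them: never jam the carrier on the rail or load it with more than 20 N (12 N on the stop). Leave the tin, the mallet head and the glue bottle where they are.

Things in the scene. Friction and masses are not known exactly. Their poses are not given: they have to be found in the camera images.
- carrier: Loose orange plastic carrier standing on the bench, about 120 g. Origin: centre of its underside, z up. At the bottom a steel foot plate 40 (x) x 30 (y) x 6 mm; above it a round eye with its axis along y; on top a flat grip tab. Its weight is in the foot, so it hangs upright when let go on the rail.
- carrier_eye (a point): Centre of the carrier's eye, 22 mm above its underside; axes as the carrier's. The eye is a ring of 36 mm outer and 20 mm inner diameter, 10 mm long along y. On the 8 mm rod it can lie up to 6 mm off the rod's axis before it touches.
- carrier_tab (a point): Point to grip, 62 mm above the carrier's underside, 40 mm above the eye's centre; axes as the carrier's. The tab is 12 mm thick (x), 20 mm wide (y) and spans 44 to 74 mm above the underside: grip it across x. Fingertips not lower than 19 mm below this point stay clear of the eye and the rail in it.
- rail_stand: Rail stand, fixed to the bench: wooden foot 80 x 80 x 22 mm, grey post 20 mm thick, 150 mm tall. Origin: centre of the foot's underside, z up. The rail, a rigid 8 mm round steel rod, lies level, its axis 140 mm above the bench. From the post its last leg runs straight along the stand's -y to the second bend, a sharp corner 87 to 143 mm from the post's axis (differs each time, not measured).
- rail_tip (a point): Rounded free end of the rail, on the rod's axis. +y points along the straight first leg into the rail, z up. After 75 to 125 mm comes the first bend, a sharp turn LEFT (seen from above) by 38 to 62 degrees, then 50 to 74 mm straight to the second, a turn RIGHT by 38 to 62 degrees, into the last leg. Turn the carrier with the rail; half turned, it passes a bend freely.
- stop: Red plastic stop collar, 26 mm diameter, 12 mm long, fixed on the last leg of the rail. Origin: its centre on the rod's axis, y along the last leg toward the post.
- stop_face (a point): Centre of the face of the stop that the carrier meets (the face away from the post), on the rod's axis, 51 mm from the post's axis; +y points along the last leg toward the post. With the carrier home, the eye's centre is 5 mm before this point (y = -0.005) and, hanging, 6 mm below the rod's axis.
- tin: Blue hinged tin, 82 x 115 x 32 mm, loose on the bench by the rail; leave alone. Origin: centre of its underside.
- mallet: Wooden mallet head standing on end, 66 mm diameter, 90 mm tall, loose; leave alone. Origin: centre of its underside.
- glue: Small white glue bottle with red nozzle, 44 mm diameter, 125 mm tall, loose; leave alone. Origin: centre of its underside.
Mind the look-alikes: they are no part of the job. What is shaped like the carrier but pink is not meant.

How it is judged:
By the outcome, as a careful person would: the job done as asked, in the order asked, and still so for the second after the job is handed in, with the robot touching nothing.
It also fails if it takes over 69 s, if anything falls off the work surface, if the arm or the gripper's body presses on something with over 40 N, if the wrist force passes 120 N, or if a joint passes its speed limit or range.

ROBOT

A 7-joint arm with a two-finger parallel gripper is mounted at the origin on a cart in front of the work surface, level with it; the furniture and walls round the work are solid. World frame = base frame: x ahead of the robot, y to its left, z up, the work surface at z = 0. Lengths are in m, angles in degrees, forces in N, time in s.
With the tool pointing down it reaches from about 0.4 to 0.875 m from the base axis. Payload 4.4 kg.
Tool frame: the origin (TCP) lies at the very end of the fingers, on their centre line; the grasp point (between the pads) lies env.hold_point_z behind it (env.hold_point_z is the distance from the TCP to the grasp point, in m); z points along the fingers, y is the line along which they close (so a half turn about z gives the same grasp; the last joint's range is limited). The gripper opens to 85 mm and grips with 20 to 120 N. Pads are 22 mm wide; open, the fingers measure 114 mm over their backs; the gripper's body (76 mm by 85 mm) begins 54 mm behind the grasp point. The pads swing forward as they close: fully open they stand 13 mm farther back than shut.
Start: joints at [64.469, 36.005, 2.206, 86.941, -1.547, 57.084, -1.146], TCP at [0.241, -0.604, 0.231] pointing down, gripper open.
Joint ranges: [-175.42, 175.42], [-21.48, 121.26], [-71.46, 75.88], [10.55, 141.38], [-63.04, 243.04], [13.31, 113.54], [-168.57, 168.57]. Speed limits (degrees/s): [147.25, 147.25, 180, 180, 180, 180, 180].

INTERFACE

Orientations are given as [roll, pitch, yaw] about the fixed x, y, z axes, in that order (R = Rz(yaw) Ry(pitch) Rx(roll)).
In Python, from station import get_obs, imaging, ticket, env gives the robot as it stands.
- The arm moves only by the shell command python3 -m creep 'ROWS' [FORCE]. ROWS is JSON, one flat list of numbers, 5 for each row, row after row: the closure, from -1 (fully open) to 1 (shut), then the shift along the tool's x, y, z in mm, then the turn about the tool's z in rad. A call has 1 to 8 rows; each row shifts and turns the commanded pose from where the row before left it, along the tool's axes as they then stand; what a row does not reach is not made up. A row lasts 1/10 s, in which the tool goes at most 50 mm and 8.59 degrees, less where a joint would pass 70% of its speed; a pose out of reach is approached as far as the arm can. A call with a gripper value outside its range is refused whole. The fingers move at their own pace and stop on an object; FORCE is the grip in N (left out, the last holds). Time passes only in rows, so rows that do not move let the fingers close. It gives the time, the measured TCP pose, the force, the opening and the grip force at its end, in the units of the state.
- get_obs(): the state, without advancing time (a new reading comes with each control period).
- imaging.get_image(name): name is "scene" or "top"; returns a dict with "img" (480x640x3 uint8, blue, green, red), "fx", "fy", "cx", "cy" (pixels), "pose" (4x4, takes a point from camera to world coordinates). Camera axes: x right, y up, looking along -z (the intrinsics and any distortion apply to the point x, -y, -z); pixel columns grow to the right and rows downward; lengths in m; the calibration is good to about 2 mm. A picture is of the moment at which its call begins. There is no depth.
- ticket.job_done(): hands the job in; it is judged then, once.
The state is a dict: "t": time; "joints": joint angles; "joint_vel": joint speeds; "effort": joint torques, N m; "position": TCP position; "ee_rot": TCP orientation; "wrist_force": force on the tool from outside, world axes, zero at the start; "wrist_torque": the same for the moment, N m; "gripper_width": finger opening in m; "gripper_force": force on a finger pad.
Only numpy, scipy, OpenCV 4.12 (cv2) and the standard library are available. Lean on these libraries where they do the work, as an engineer would, in place of code of your own. Each camera call takes 0.05 s, during which the arm holds its last target. There are 200 camera calls.

## Working session

There is one attempt and no reset: what is moved stays moved. The work goes in short steps, Python scripts to look and compute and a shell command to move; the robot and the scene stay as the last step left them, time stands still between calls to the robot, and variables do not carry over. Pictures are saved under pics/ and viewed, at most 10 in all, crops included, and the job is handed in when it is done.

```bash
ls; mkdir -p pics; python3 - <<'E'
from station import get_obs, imaging, ticket, env
import cv2
print(env.hold_point_z, get_obs())
for n in("scene","top"):
    d=imaging.get_image(n); cv2.imwrite(f"pics/{n}0.png",d["img"]); print(n,d["fx"],d["fy"],d["cx"],d["cy"],d["pose"],[k for k in d])
E
```

```text
pics
0.0187 {'t': 0.0, 'joints': array([64.47070936, 36.05892932,  2.20204778, 86.99907225, -1.54595852,
       57.08224322, -1.14685394]), 'joint_vel': array([ 0.07413949, -0.00258254,  0.06601742, -0.03347245, -0.04618252,
        0.04028532, -0.06582569]), 'effort': array([-4.83693111e-04, -5.63405764e+01,  1.22578505e+00, -1.93444723e+01,
        1.10277216e-02,  1.04501290e-02,  1.09567156e-05]), 'position': array([ 0.24074589, -0.60307736,  0.23037162]), 'ee_rot': array([-1.79889444e+02,  2.08076346e-03,  2.17591991e+01]), 'wrist_force': array([ 0.26584206, -1.06132322,  0.63148955]), 'wrist_torque': array([ 0.03473945,  0.08140834, -0.01697707]), 'gripper_force': 0.0, 'gripper_width': 0.08561010453996469}
scene 484.0271127703678 484.0271127703678 332.17642346655043 239.7046000149166 [[ 0.8854954   0.30768007 -0.34818225  0.10425876]
 [-0.46449504  0.56692783 -0.68032139 -0.85599176]
 [-0.01192713  0.76415038  0.64492785  0.93375846]
 [ 0.          0.          0.          1.        ]] ['img', 'fx', 'fy', 'cx', 'cy', 'pose']
top 503.1652975777252 503.1652975777252 320.49594955177383 235.02835222234938 [[-0.0203113   0.99817282 -0.0569075   0.47111819]
 [-0.99978369 -0.02002337  0.00562531  0.00588994]
 [ 0.00447555  0.05700945  0.99836361  1.36421074]
 [ 0.          0.          0.          1.        ]] ['img', 'fx', 'fy', 'cx', 'cy', 'pose']
```

View pics/scene0.png

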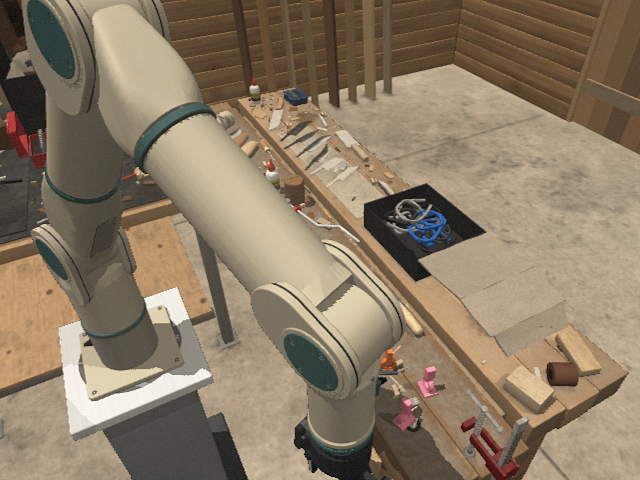

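View pics/top0.png

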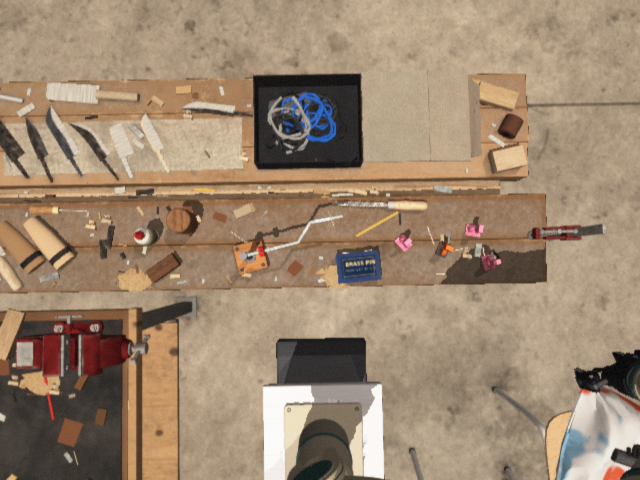

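```bash
python3 - <<'E'
import cv2,numpy as np
t=cv2.imread("pics/top0.png"); s=cv2.imread("pics/scene0.png")
a=cv2.resize(t[195:285,225:365],None,fx=5.7,fy=5.7,interpolation=cv2.INTER_CUBIC)[:300*2]
b=cv2.resize(t[205:285,390:510],None,fx=4,fy=4,interpolation=cv2.INTER_CUBIC)
cv2.imwrite("pics/c1.png",a)
c=cv2.resize(s[330:440,365:465],None,fx=3.2,fy=3.2,interpolation=cv2.INTER_CUBIC)
e=cv2.resize(s[150:255,260:370],None,fx=3,fy=3,interpolation=cv2.INTER_CUBIC)
m=np.zeros((600,800,3),np.uint8); m[:320,:480]=b; m[:352,480:800]=c[:352]; m[:0]=0
h=min(e.shape[0],280); m[320:320+h,:330]=e[:h]
cv2.imwrite("pics/c2.png",m)
E
```

```text
(no output)
```

View pics/c1.png

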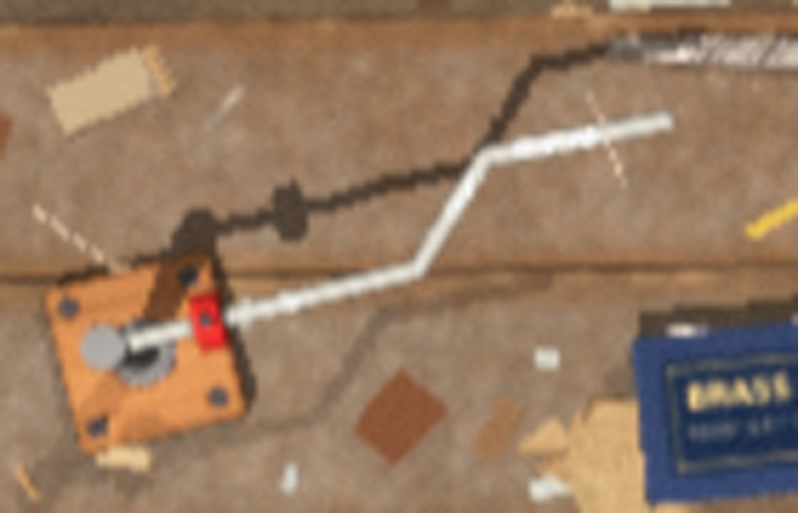

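View pics/c2.png

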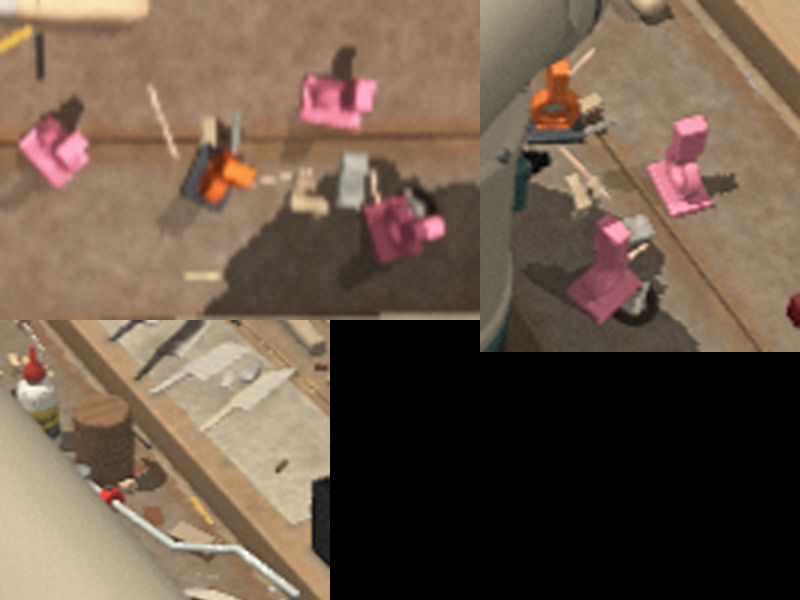

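```bash
cat >h.py <<'E'
import numpy as np, cv2
from station import get_obs, imaging, env
def ray(d,u,v):
    r=d["pose"][:3,:3]@np.array([(u-d["cx"])/d["fx"],-(v-d["cy"])/d["fy"],-1]); return d["pose"][:3,3],r
def onz(d,u,v,z):
    o,r=ray(d,u,v); return o+r*(z-o[2])/r[2]
def tri(p,q):
    (a,r),(b,s)=p,q; k=np.linalg.lstsq(np.c_[r,-s],b-a,rcond=None)[0]; P=a+k[0]*r;Q=b+k[1]*s; return (P+Q)/2,np.linalg.norm(P-Q)*1000
def toolmove(target_tcp,yaw):
    s=get_obs(); y=np.radians(s["ee_rot"][2]); d=np.array(target_tcp)-s["position"]
    ex=np.array([np.cos(y),np.sin(y)]); ey=np.array([np.sin(y),-np.cos(y)])
    dy=(yaw-s["ee_rot"][2]+180)%360-180
    print("tool mm",np.round([d[:2]@ex*1000,d[:2]@ey*1000,-d[2]*1000],1),"turn_z rad (tool)",round(-np.radians(dy),3),"t",s["t"],"j7",s["joints"][6])
def orange(img,tol=None):
    h=cv2.cvtColor(img,cv2.COLOR_BGR2HSV); return cv2.inRange(h,(5,190,120),(16,255,255))
E
python3 - <<'E'
from h import *
T=imaging.get_image("top"); S=imaging.get_image("scene")
f=lambda x,y:((x+.5)/5.7-.5+225,(y+.5)/5.7-.5+195)
P={n:onz(T,*f(*p),.14) for n,p in dict(tip=(672,122),b1=(485,155),b2=(418,270),stop=(225,318)).items()}
P["post"]=onz(T,*f(103,347),.15)
for n in P: print(n,P[n].round(4))
L=["tip","b1","b2","stop","post"]
for a,b in zip(L,L[1:]): 
    v=(P[b]-P[a])[:2]; print(a,b,np.linalg.norm(v)*1000,np.degrees(np.arctan2(v[1],v[0])))
# carrier
for d,box,n in((T,(425,225,470,270),"top"),(S,(375,335,405,380),"scene")):
    m=orange(d["img"]); x0,y0,x1,y1=box; q=np.argwhere(m[y0:y1,x0:x1])[:,::-1]+[x0,y0]; print(n,len(q),q.min(0),q.max(0),q.mean(0))
    print(m[y0:y1,x0:x1][::1].astype(bool).sum(1))
f4=lambda x,y:((x+.5)/4-.5+390,(y+.5)/4-.5+205)
print("tabtop",onz(T,*f4(240,171),.074),"eyetop",onz(T,*f4(213,180),.04),"foot",onz(T,*f4(208,177),.006))
g=lambda x,y:((x-480+.5)/3.2-.5+365,(y+.5)/3.2-.5+330)
print("tri tab top",tri(ray(T,*f4(240,171)),ray(S,*g(559,67))))
print("eye centre scene @.022",onz(S,*g(556,106),.022))
a=onz(S,*g(528,138),.003);b=onz(S,*g(580,138),.003);print(a,b,np.linalg.norm(b-a),np.degrees(np.arctan2(*(b-a)[1::-1])))
E
```

```text
tip [ 0.5864 -0.0557  0.14  ]
b1 [0.5738 0.0247 0.14  ]
b2 [0.5251 0.0543 0.14  ]
stop [0.5063 0.1369 0.14  ]
post [0.4948 0.1876 0.15  ]
tip b1 81.36704995260459 98.89865541819752
b1 b2 56.95842114742723 148.74879952744692
b2 stop 84.78136334032459 102.83540351587875
stop post 51.93354705617015 102.7984699888878
top 46 [441 243] [450 254] [444.7173913  249.26086957]
[0 0 0 0 0 0 0 0 0 0 0 0 0 0 0 0 0 0 1 2 3 2 3 5 6 9 5 4 4 2 0 0 0 0 0 0 0
 0 0 0 0 0 0 0 0]
scene 78 [381 351] [394 369] [388.43589744 361.71794872]
[ 0  0  0  0  0  0  0  0  0  0  0  0  0  0  0  0  1  1  5  3  2  3  3  4
  6  7  7  4  1  1  1  8  4  7 10  0  0  0  0  0  0  0  0  0  0]
tabtop [ 0.50626299 -0.33224227  0.074     ] eyetop [ 0.50162199 -0.32314512  0.04      ] foot [ 0.50449924 -0.32828155  0.006     ]
tri tab top (array([ 0.50667589, -0.33383228,  0.06847978]), np.float64(0.5919125513682452))
eye centre scene @.022 [ 0.50862446 -0.33297964  0.022     ]
[ 0.48523146 -0.33539564  0.003     ] [ 0.51735567 -0.35258348  0.003     ] 0.0364333208207878 -28.148702435795727
```

```bash
python3 -c "
from h import *
toolmove((.507,-.332,.15),62)"
```

```text
tool mm [ 347.8 -153.3   80.7] turn_z rad (tool) -0.702 t 0.2 j7 -1.1471413515569033
```

```bash
python3 -m creep '[0,34.8,-15.3,6,0, 0,34.8,-15.3,6,0, 0,34.8,-15.3,8,0, 0,34.8,-15.3,8,0, 0,34.8,-15.3,8,0, 0,34.8,-15.3,8,0, 0,34.8,-15.3,8,0, 0,34.8,-15.3,8,0]' 30; python3 -m creep '[0,34.8,-15.3,10,0, 0,34.6,-15.6,10,0, 0,0,0,0,-0.14, 0,0,0,0,-0.14, 0,0,0,0,-0.14, 0,0,0,0,-0.14, 0,0,0,0,-0.142, 0,0,0,0,0]'; python3 - <<'E'
from h import *
toolmove((.507,-.332,.15),62)
T=imaging.get_image("top"); S=imaging.get_image("scene"); 
a=cv2.resize(T["img"][205:285,395:495],None,fx=4,fy=4,interpolation=2); b=cv2.resize(S["img"][320:440,350:450],None,fx=4,fy=4,interpolation=2)
m=np.zeros((480,800,3),np.uint8); m[:320,:400]=a; m[:,400:]=b; cv2.imwrite("pics/c3.png",m)
E
```

```text
t: 1.0
position: [0.4551, -0.3856, 0.1709]
ee_rot: [-180.0, 0.0, 21.8]
wrist_force: [0.6, 0.5, 0.3]
gripper_width: 0.0428
gripper_force: 0.0
t: 1.8
position: [0.507, -0.3325, 0.1511]
ee_rot: [-180.0, -0.0, 62.0]
wrist_force: [0.7, 0.6, -0.1]
gripper_width: 0.0425
gripper_force: 0.0
tool mm [ 0.4 -0.2  1.1] turn_z rad (tool) -0.0 t 1.8 j7 -4.481576128372262
```

View pics/c3.png

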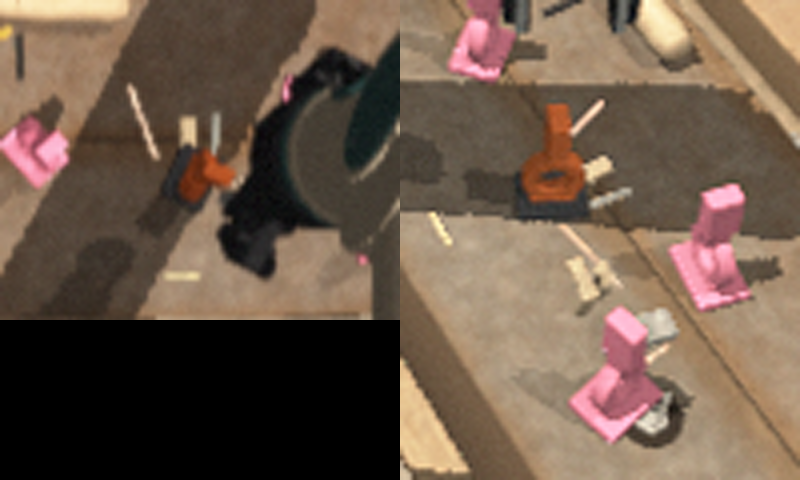

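```bash
python3 - <<'E'
from h import *
S=imaging.get_image("scene"); g=lambda x,y:((x-400+.5)/4-.5+350,(y+.5)/4-.5+320)
a=onz(S,*g(517,218),0);b=onz(S,*g(589,218),0)
print(a,b,np.linalg.norm(b-a),np.degrees(np.arctan2(*(b-a)[1::-1])))
# left/right of tab mid height, at z=.06
for x,y,z in((546,128,.062),(571,128,.062),(558,110,.074),(553,178,.022)): print(onz(S,*g(x,y),z))
def pr(p):
    c=np.linalg.inv(S["pose"])@np.r_[p,1]; return S["cx"]-c[0]/c[2]*S["fx"],S["cy"]+c[1]/c[2]*S["fy"]
u,v=pr([.507,-.332,.15]); print((u+.5-350)*4+400,(v-320)*4)
E
```

```text
[ 0.48303911 -0.33589348  0.        ] [ 0.51865013 -0.35494485  0.        ] 0.04038686959910256 -28.146114299577818
[ 0.50227674 -0.32902722  0.062     ]
[ 0.5143121  -0.33547815  0.062     ]
[ 0.50897761 -0.32928265  0.074     ]
[ 0.50563718 -0.33543936  0.022     ]
567.5218557051455 22.558401754388342
```

```bash
python3 -m creep '[0,0.5,-0.5,20,0, 0,0.5,-0.5,25,0, 0,0,0,25,0, 0,0,0,20,0, 0,0,0,14,0, 0,0,0,0,0, 1,0,0,0,0, 1,0,0,0,0]' 40; python3 -m creep '[1,0,0,0,0, 1,0,0,0,0, 1,0,0,0,0]'
```

```text
t: 2.75
position: [0.5076, -0.3315, 0.0484]
ee_rot: [179.9, 0.0, 62.0]
wrist_force: [0.9, -0.3, 0.4]
gripper_width: 0.0143
gripper_force: 0.0
t: 3.05
position: [0.5076, -0.3315, 0.0485]
ee_rot: [179.9, 0.0, 62.0]
wrist_force: [0.9, 0.4, 6.8]
gripper_width: 0.0113
gripper_force: 43.8
```

```bash
python3 -m creep '[1,0,0,-10,0, 1,0,0,-30,0, 1,0,0,-40,0, 1,0,0,-38,0, 1,0,0,0,0]'; python3 -c "
from h import *
toolmove((.5926,-.105,.1665),98.9); print(get_obs()['wrist_force'])"
```

```text
t: 3.55
position: [0.5099, -0.3328, 0.1711]
ee_rot: [179.4, 0.0, 62.0]
wrist_force: [1.4, 0.0, -0.4]
gripper_width: 0.0111
gripper_force: 42.8
tool mm [239.9 -34.    4.6] turn_z rad (tool) -0.645 t 3.55 j7 -4.422988516088762
[ 1.36341343  0.00902045 -0.35761566]
```

```bash
python3 -m creep '[1,20,-4,0,0, 1,40,-6,0,0, 1,40,-6,0,0, 1,40,-6,0,0, 1,40,-6,0,0, 1,40,-4,2,0, 1,20,-2,3,0, 1,0,0,0,0]'; python3 -m creep '[1,0,0,0,-0.13, 1,0,0,0,-0.13, 1,0,0,0,-0.13, 1,0,0,0,-0.13, 1,0,0,0,-0.125, 1,0,0,0,0, 1,0,0,0,0]'; python3 - <<'E'
from h import *
toolmove((.5926,-.105,.1665),98.9); print(get_obs()['wrist_force'])
T=imaging.get_image("top"); S=imaging.get_image("scene"); cv2.imwrite("pics/s4.png",S["img"])
a=cv2.resize(T["img"][190:290,260:400],None,fx=3,fy=3,interpolation=2); b=cv2.resize(S["img"][190:320,260:390],None,fx=3,fy=3,interpolation=2)
m=np.zeros((400,810,3),np.uint8); m[:300,:420]=a; m[:390,420:]=b; cv2.imwrite("pics/c4.png",m[:,:800])
E
```

```text
t: 4.35
position: [0.59, -0.0979, 0.1595]
ee_rot: [-179.9, -0.1, 62.4]
wrist_force: [-0.6, 0.2, -1.0]
gripper_width: 0.0112
gripper_force: 42.7
t: 5.05
position: [0.5888, -0.1044, 0.16]
ee_rot: [-179.9, 0.0, 98.7]
wrist_force: [-0.7, -0.5, -0.6]
gripper_width: 0.0114
gripper_force: 42.8
tool mm [-1.1  3.7 -6.5] turn_z rad (tool) -0.004 t 5.05 j7 1.856354841343192
[-0.72949173 -0.54962823 -0.62809335]
```

View pics/c4.png

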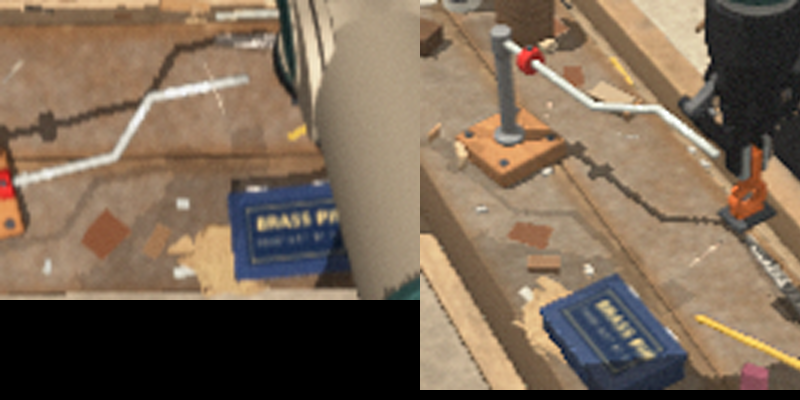

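```bash
python3 - <<'E'
from h import *
S=imaging.get_image("scene");T=imaging.get_image("top"); g=lambda x,y:((x-420+.5)/3-.5+260,(y+.5)/3-.5+190)
t=lambda x,y:((x+.5)/3-.5+260,(y+.5)/3-.5+190)
for n,p,q in(("tip",(718,153),(246,78)),("b1",(659,107),(151,97)),("b2",(592,101),(116,156)),("stop",(540,67),(14,181))):
    print(n,onz(S,*g(*p),.14).round(4),onz(T,*t(*q),.14).round(4),tri(ray(S,*g(*p)),ray(T,*t(*q))))
# local big crop of carrier
b=cv2.resize(S["img"][225:275,350:395],None,fx=10,fy=10,interpolation=2); cv2.imwrite("pics/c5.png",b)
E
```

```text
tip [ 0.5908 -0.0544  0.14  ] [ 0.5872 -0.0537  0.14  ] (array([ 0.58876391, -0.05442852,  0.14055478]), np.float64(3.5207737219002637))
b1 [0.5766 0.0243 0.14  ] [0.5733 0.024  0.14  ] (array([0.57446058, 0.02332219, 0.14135328]), np.float64(2.9053542209868097))
b2 [0.5287 0.0601 0.14  ] [0.5258 0.0533 0.14  ] (array([0.5254772 , 0.05305484, 0.14608545]), np.float64(0.10287745036447885))
stop [0.5092 0.1276 0.14  ] [0.5072 0.1363 0.14  ] (array([0.50978177, 0.13585648, 0.13420059]), np.float64(5.283636375994551))
```

View pics/c5.png

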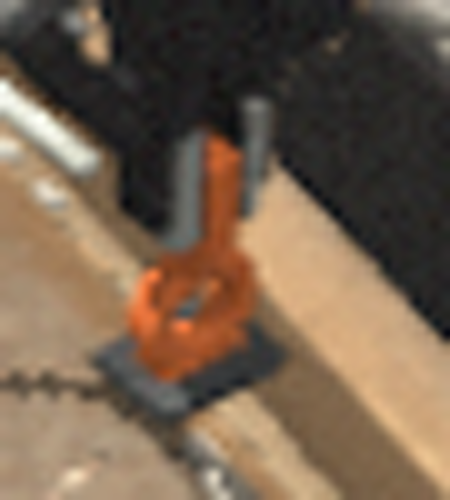

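```bash
python3 - <<'E'
from h import *
S=imaging.get_image("scene"); g=lambda x,y:((x+.5)/10-.5+350,(y+.5)/10-.5+225)
print(get_obs()["position"])
print("eye",onz(S,*g(194,303),.1335)); print("tabtop mid",onz(S,*g(220,145),.186))
print("foot", onz(S,*g(192,368),.117))
def pr(p):
    c=np.linalg.inv(S["pose"])@np.r_[p,1]; return np.array([S["cx"]-c[0]/c[2]*S["fx"],S["cy"]+c[1]/c[2]*S["fy"]])
print([(pr(np.r_[get_obs()["position"][:2],z])-[350,225]+.5)*10 for z in(.1335,.117,.111,.186)])
E
```

```text
[ 0.58945289 -0.10322427  0.16033402]
eye [ 0.58917286 -0.10645824  0.1335    ]
tabtop mid [ 0.59200362 -0.11004367  0.186     ]
foot [ 0.58630367 -0.11145672  0.117     ]
[array([188.72335342, 295.44824583]), array([186.32300465, 344.71301128]), array([185.4606037 , 362.41293081]), array([196.65298256, 132.70051377])]
```

```bash
python3 -c "
from h import *
toolmove((.5935,-.0836,.1665),99.7)"
```

```text
tool mm [18.8  7.  -6.2] turn_z rad (tool) -0.014 t 5.3 j7 1.9360236349653253
```

```bash
python3 -m creep '[1,0,3,-3,-0.015, 1,0,3.5,-3,0, 1,6,0,0,0, 1,10,0,0,0, 1,2,0,0,0, 1,0,0,0,0, 1,0,0,0,0]'; python3 - <<'E'
from h import *
toolmove((.5935,-.0836,.1665),99.7)
S=imaging.get_image("scene");T=imaging.get_image("top")
b=cv2.resize(S["img"][220:270,345:395],None,fx=10,fy=10,interpolation=2); 
m=np.zeros((500,800,3),np.uint8); m[:,:500]=b; m[:300,500:]=cv2.resize(T["img"][195:245,310:360],None,fx=6,fy=6,interpolation=2); cv2.imwrite("pics/c6.png",m)
E
```

```text
t: 6.0
position: [0.5928, -0.0844, 0.1663]
ee_rot: [-180.0, 0.0, 99.8]
wrist_force: [-0.0, -0.5, -0.6]
gripper_width: 0.0113
gripper_force: 42.7
tool mm [ 0.7  0.9 -0.2] turn_z rad (tool) 0.002 t 6.0 j7 1.0802474877919361
```

View pics/c6.png

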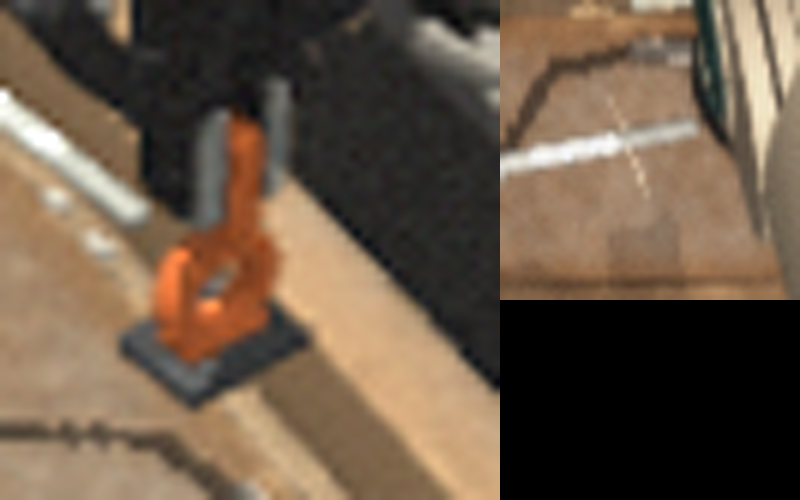

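```bash
python3 - <<'E'
from h import *
S=imaging.get_image("scene")
def pr(p):
    c=np.linalg.inv(S["pose"])@np.r_[p,1]; return (np.array([S["cx"]-c[0]/c[2]*S["fx"],S["cy"]+c[1]/c[2]*S["fy"]])-[345,220]+.5)*10
o=np.array([.5928,-.0844,.1663]); th=np.radians(99.8); d=np.array([np.cos(th),np.sin(th),0]); l=np.array([d[1],-d[0],0])
for n,a,b,c in(("eye",0,0,-26.5),("footc",0,0,-42.5),("c1",15,20,-42.5),("c2",15,-20,-42.5),("c3",-15,20,-42.5),("c4",-15,-20,-42.5),("tabtop",0,0,25.5)): print(n,pr(o+(d*a+l*b+np.array([0,0,c]))/1000).round(0))
for q in((.589,-.054,.14),(.575,.0235,.14)): print(pr(np.array(q)))
e=pr(o+np.array([0,0,-.0265]))
for v in np.eye(3)*.001: print(pr(o+v+np.array([0,0,-.0265]))-e)
m=orange(S["img"])[220:270,345:395]; 
for r in m[8:40]: print("".join(".#"[int(x>0)] for x in r[8:35]))
E
```

```text
eye [212. 278.]
footc [210. 326.]
c1 [232. 263.]
c2 [111. 328.]
c3 [310. 324.]
c4 [188. 391.]
tabtop [219. 116.]
[137.9873056 212.8378168]
[-55.66689469  61.88840187]
[ 3.45298163 -1.25532834]
[-2.05052355 -2.31485701]
[ 0.13150249 -3.0251849 ]
...........................
...........................
...........................
...........................
...........................
................##.........
.................#.........
...........................
...............#.#.........
................##.........
.................#.........
...............###.........
...............##..........
...............#...........
................#..........
..............#.#..........
.............##...#........
............####.##........
................#.#........
...........#......#........
........#......#...........
..........#......#.........
..............####.........
........#........#.........
..............#.#..........
............#.#............
..........#................
...........#...............
...........................
...........................
...........................
...........................
```

```bash
python3 -m creep '[1,0,2,0,0, 1,6,0,0,0, 1,6,0,0,0, 1,6,0,0,0, 1,4,0,0,0, 1,4,0,0,0, 1,0,0,0,0]'; python3 -m creep '[1,4,0,0,0, 1,4,0,0,0, 1,4,0,0,0, 1,0,0,0,0]'; python3 - <<'E'
from h import *
S=imaging.get_image("scene")
cv2.imwrite("pics/c7.png",cv2.resize(S["img"][205:265,325:385],None,fx=9,fy=9,interpolation=2))
E
```

```text
t: 6.85
position: [0.5903, -0.0574, 0.1664]
ee_rot: [180.0, -0.0, 99.9]
wrist_force: [-1.0, -0.6, -0.5]
gripper_width: 0.0112
gripper_force: 42.7
t: 7.25
position: [0.5883, -0.0456, 0.1663]
ee_rot: [180.0, -0.0, 99.9]
wrist_force: [0.3, 0.7, -0.5]
gripper_width: 0.0115
gripper_force: 42.7
```

View pics/c7.png

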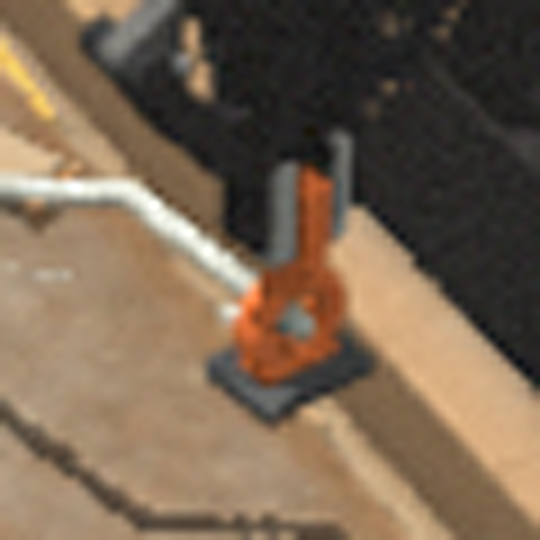

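```bash
python3 -m creep '[1,6,0,0,0, 1,6,0,0,0, 1,6,0,0,0, 1,6,0,0,0, 1,6,0,0,0, 1,6,0,0,0, 1,0,0,0,0]'; python3 -m creep '[1,6,0,0,0, 1,6,0,0,0, 1,6,0,0,0, 1,4,0,0,0, 1,0,0,0,0]'
```

```text
t: 8.0
position: [0.5821, -0.0096, 0.1664]
ee_rot: [180.0, -0.0, 99.9]
wrist_force: [0.4, -0.6, -1.1]
gripper_width: 0.0111
gripper_force: 42.7
t: 8.5
position: [0.5784, 0.0117, 0.1664]
ee_rot: [180.0, -0.0, 99.9]
wrist_force: [-0.7, -0.1, -1.7]
gripper_width: 0.0112
gripper_force: 42.7
```

```bash
python3 -m creep '[1,2,0.1,0,-0.1075, 1,2,0.3,0,-0.1075, 1,2,0.5,0,-0.1075, 1,1.8,0.8,0,-0.1075, 1,0,0,0,0]'; python3 -m creep '[1,1.8,0.8,0,0, 1,1.8,0.8,0,0, 1,0,0,0,0]'
```

```text
t: 9.0
position: [0.5776, 0.0185, 0.1663]
ee_rot: [180.0, -0.0, 124.4]
wrist_force: [0.4, -0.2, -1.3]
gripper_width: 0.0113
gripper_force: 42.7
t: 9.3
position: [0.5768, 0.0229, 0.1664]
ee_rot: [180.0, 0.0, 124.4]
wrist_force: [-0.4, 0.1, -1.2]
gripper_width: 0.011
gripper_force: 42.7
```

```bash
python3 -m creep '[1,1.8,0.8,0,0, 1,1,0.2,0,0, 1,0,0,0,0]';  python3 -m creep '[1,1.8,-0.8,0,0, 1,1.8,-0.8,0,0, 1,0,0,0,0]'
```

```text
t: 9.6
position: [0.576, 0.0256, 0.1664]
ee_rot: [180.0, -0.0, 124.4]
wrist_force: [0.5, 0.3, -0.6]
gripper_width: 0.011
gripper_force: 42.7
t: 9.9
position: [0.5724, 0.0275, 0.1663]
ee_rot: [-180.0, -0.0, 124.4]
wrist_force: [0.8, -0.1, -0.9]
gripper_width: 0.0116
gripper_force: 42.7
```

```bash
python3 -m creep '[1,1.8,-0.8,0,0, 1,1.8,-0.8,0,0, 1,1.8,-0.8,0,0, 1,0,0,0,0]';  python3 -m creep '[1,1.8,-0.6,0,-0.1, 1,1.9,-0.5,0,-0.1, 1,2,-0.2,0,-0.1, 1,2,0,0,-0.1, 1,0,0,0,0]'
```

```text
t: 10.3
position: [0.5674, 0.0307, 0.1664]
ee_rot: [-180.0, -0.0, 124.5]
wrist_force: [0.1, -0.3, -0.6]
gripper_width: 0.0114
gripper_force: 42.7
t: 10.8
position: [0.5612, 0.0353, 0.1663]
ee_rot: [180.0, -0.0, 147.4]
wrist_force: [-0.2, 0.4, -0.5]
gripper_width: 0.0112
gripper_force: 42.8
```

```bash
python3 -m creep '[1,4,-0.2,0,-0.02, 1,4,-0.1,0,0, 1,4,0,0,0, 1,4,0,0,0, 1,0,0,0,0]';  python3 -m creep '[1,4,0,0,0, 1,4,0,0,0, 1,2,0,0,0, 1,0,0,0,0]'
```

```text
t: 11.3
position: [0.547, 0.0439, 0.1664]
ee_rot: [-180.0, -0.0, 148.5]
wrist_force: [-0.4, 0.1, -2.1]
gripper_width: 0.0116
gripper_force: 42.8
t: 11.7
position: [0.5388, 0.0489, 0.1664]
ee_rot: [-180.0, -0.0, 148.5]
wrist_force: [1.2, 0.7, -1.1]
gripper_width: 0.0112
gripper_force: 42.8
```

```bash
python3 -m creep '[1,0,2,0,0, 1,0,1,0,0, 1,0,0,0,0]' | grep -E 'pos|wrist';  python3 -m creep '[1,0,-3,0,0, 1,0,-2,0,0, 1,0,-1,0,0, 1,0,0,0,0]'| grep -E 'pos|wrist'; python3 -m creep '[1,0,2,0,0, 1,0,1,0,0, 1,0,0,0,0]'| grep -E 'pos|wrist'
```

```text
position: [0.5409, 0.0512, 0.1663]
wrist_force: [0.5, -0.5, -1.6]
position: [0.5375, 0.0458, 0.1663]
wrist_force: [0.6, -0.1, -1.0]
position: [0.5393, 0.049, 0.1664]
wrist_force: [-0.0, -0.4, -0.9]
```

```bash
python3 -m creep '[1,2,-0.1,0,0.098, 1,2,-0.3,0,0.098, 1,1.9,-0.5,0,0.098, 1,1.8,-0.8,0,0.098, 1,0,0,0,0]'| grep -E 'pos|wrist|rot'; python3 -m creep '[1,1.8,-0.8,0,0, 1,1.8,-0.8,0,0, 1,0,0,0,0]'| grep -E 'pos|wrist'; python3 -m creep '[1,1.8,-0.8,0,0, 1,0,0,0,0]'| grep -E 'pos|wrist'
```

```text
position: [0.5319, 0.0526, 0.1664]
ee_rot: [-180.0, 0.0, 126.1]
wrist_force: [0.9, 0.8, -0.9]
position: [0.5284, 0.0545, 0.1663]
wrist_force: [0.6, -0.3, -2.2]
position: [0.5267, 0.0553, 0.1663]
wrist_force: [-0.7, 0.1, -1.2]
```

```bash
python3 -m creep '[1,1,0,0,0, 1,1.8,0.8,0,0, 1,0,0,0,0]'| grep -E 'pos|wrist|rot'; python3 -m creep '[1,1.8,0.8,0,0, 1,0,0,0,0]'| grep -E 'pos|wrist'; python3 -m creep '[1,1.8,0.8,0,0, 1,0,0,0,0]'| grep -E 'pos|wrist'
```

```text
position: [0.5259, 0.0584, 0.1664]
ee_rot: [180.0, -0.0, 126.1]
wrist_force: [-0.1, -0.2, -0.8]
position: [0.5255, 0.0603, 0.1664]
wrist_force: [0.2, -0.2, -1.0]
position: [0.5251, 0.0622, 0.1663]
wrist_force: [-0.2, 0.2, -1.8]
```

```bash
python3 -m creep '[1,1.8,0.8,0,0, 1,1.8,0.8,0,0, 1,0,0,0,0]'| grep -E 'pos|wrist|rot'; python3 -m creep '[1,1.9,0.6,0,0.1, 1,1.9,0.4,0,0.1, 1,2,0.2,0,0.1, 1,2,0,0,0.09, 1,0,0,0,0]'| grep -E 'pos|wrist|rot'
```

```text
position: [0.5242, 0.0661, 0.1664]
ee_rot: [180.0, -0.0, 126.1]
wrist_force: [0.5, -0.4, -0.7]
position: [0.5217, 0.0736, 0.1664]
ee_rot: [180.0, 0.0, 103.7]
wrist_force: [0.4, -0.7, -1.3]
```

```bash
python3 -m creep '[1,0,1.5,0,0, 1,0,1.5,0,0, 1,0,0,0,0]'| grep -E 'pos|wrist|rot'; python3 -m creep '[1,0,-3,0,0, 1,0,-2,0,0, 1,0,-1,0,0, 1,0,0,0,0]'| grep -E 'pos|wrist|rot'; python3 -m creep '[1,0,1.5,0,0, 1,0,1.5,0,0, 1,0,0,0,0]'| grep -E 'pos|wrist|rot'; python3 -m creep '[1,5,0,0,0, 1,5,0,0,0, 1,5,0,0,0, 1,5,0,0,0, 1,0,0,0,0]'
```

```text
position: [0.5251, 0.0739, 0.1663]
ee_rot: [180.0, -0.0, 103.7]
wrist_force: [0.1, 0.2, -1.3]
position: [0.5186, 0.0724, 0.1663]
ee_rot: [-180.0, 0.0, 103.7]
wrist_force: [-0.0, -0.0, -1.6]
position: [0.5222, 0.0734, 0.1664]
ee_rot: [180.0, -0.0, 103.7]
wrist_force: [0.7, 0.2, -0.5]
t: 16.7
position: [0.5167, 0.0939, 0.1664]
ee_rot: [180.0, -0.0, 103.8]
wrist_force: [-0.5, 0.1, -0.8]
gripper_width: 0.0114
gripper_force: 42.7
```

```bash
python3 -m creep '[1,5,0,0,0, 1,5,0,0,0, 1,5,0,0,0, 1,5,0,0,0, 1,5,0,0,0, 1,4,0,0,0, 1,0,0,0,0]'; python3 -m creep '[1,1.5,0,0,0, 1,1.5,0,0,0, 1,0,0,0,0]'| grep -E 'pos|wrist|rot';  python3 -m creep '[1,1,0,0,0, 1,1,0,0,0, 1,0,0,0,0]'| grep -E 'pos|wrist|rot'
```

```text
t: 17.4
position: [0.51, 0.1217, 0.1664]
ee_rot: [180.0, -0.0, 103.8]
wrist_force: [-0.2, 0.3, -1.4]
gripper_width: 0.011
gripper_force: 42.7
position: [0.5095, 0.1238, 0.1663]
ee_rot: [180.0, -0.0, 103.7]
wrist_force: [-0.4, 1.0, -0.6]
position: [0.509, 0.1258, 0.1663]
ee_rot: [180.0, -0.0, 103.7]
wrist_force: [0.1, -0.2, -1.7]
```

```bash
python3 -m creep '[1,0,0,2,0, 1,0,0,2,0, 1,0,0,0,0]'| grep -E 'pos|wrist|rot'; python3 -m creep '[1,1,0,0,0, 1,1,0,0,0, 1,0,0,0,0]'| grep -E 'pos|wrist|rot';  python3 -m creep '[1,1,0,0,0, 1,0,0,0,0]'| grep -E 'pos|wrist|rot'; python3 -m creep '[1,0.8,0,0,0, 1,0,0,0,0]'| grep -E 'pos|wrist|rot'
```

```text
position: [0.5087, 0.1255, 0.1619]
ee_rot: [-180.0, 0.0, 103.7]
wrist_force: [0.4, -0.0, -1.4]
position: [0.5085, 0.1279, 0.1624]
ee_rot: [180.0, -0.0, 103.7]
wrist_force: [0.2, -0.8, -1.3]
position: [0.5083, 0.1288, 0.1624]
ee_rot: [180.0, -0.0, 103.7]
wrist_force: [-0.2, 0.1, -1.5]
position: [0.5081, 0.1295, 0.1623]
ee_rot: [180.0, -0.0, 103.7]
wrist_force: [-0.2, -0.4, -1.2]
```

```bash
python3 -m creep '[1,0.8,0,0,0, 1,0,0,0,0]'| grep -E 'pos|wrist'; python3 -m creep '[1,0.8,0,0,0, 1,0,0,0,0]'| grep -E 'pos|wrist';  python3 -m creep '[1,0.6,0,0,0, 1,0,0,0,0]'| grep -E 'pos|wrist'; python3 -m creep '[1,0.6,0,0,0, 1,0,0,0,0]'| grep -E 'pos|wrist'
```

```text
position: [0.5079, 0.1303, 0.1623]
wrist_force: [-0.6, -0.2, -1.5]
position: [0.5077, 0.1311, 0.1623]
wrist_force: [-0.2, 0.2, -0.9]
position: [0.5076, 0.1316, 0.1624]
wrist_force: [-0.6, 0.1, -1.6]
position: [0.5074, 0.1322, 0.1623]
wrist_force: [-0.2, -0.2, -0.4]
```

```bash
python3 -m creep '[1,0.6,0,0,0, 1,0,0,0,0]'| grep -E 'pos|wrist'; python3 -m creep '[1,0.6,0,0,0, 1,0,0,0,0]'| grep -E 'pos|wrist'; python3 -m creep '[1,0.5,0,0,0, 1,0,0,0,0]'| grep -E 'pos|wrist'
```

```text
position: [0.5072, 0.1328, 0.1623]
wrist_force: [0.2, 0.0, -1.2]
position: [0.5072, 0.1331, 0.1623]
wrist_force: [0.1, -0.7, -0.9]
position: [0.5071, 0.1332, 0.1623]
wrist_force: [-0.3, -1.5, -0.6]
```

```bash
python3 -m creep '[1,0.5,0,0,0, 1,0,0,0,0]'| grep -E 'pos|wrist'; python3 -m creep '[1,0.5,0,0,0, 1,0,0,0,0]'| grep -E 'pos|wrist'; python3 -m creep '[1,0.4,0,0,0, 1,0,0,0,0]'| grep -E 'pos|wrist'
```

```text
position: [0.5071, 0.1333, 0.1623]
wrist_force: [1.6, -3.8, 0.6]
position: [0.5071, 0.1333, 0.1623]
wrist_force: [2.2, -4.8, 0.2]
position: [0.5071, 0.1334, 0.1623]
wrist_force: [2.5, -5.5, 0.1]
```

```bash
python3 -m creep '[1,0.2,0,0,0, 1,0,0,0,0, 1,0,0,0,0, 1,0,0,0,0, 1,0,0,0,0, 1,0,0,0,0, 1,0,0,0,0, 1,0,0,0,0]'; python3 - <<'E'
from h import *
S=imaging.get_image("scene");T=imaging.get_image("top")
m=np.zeros((480,800,3),np.uint8); m[:,:480]=cv2.resize(S["img"][180:260,270:350],None,fx=6,fy=6,interpolation=2)
cv2.imwrite("pics/c8.png",m[:,:480])
E
```

```text
t: 21.8
position: [0.5071, 0.1333, 0.1623]
ee_rot: [-180.0, 0.1, 103.6]
wrist_force: [1.7, -6.5, 0.4]
gripper_width: 0.0113
gripper_force: 42.9
```

```bash
python3 -m creep '[1,-1,0,0,0, 1,-1,0,0,0, 1,0,0,0,0]'| grep -E 'pos|wrist'; python3 -m creep '[1,0,0,1,0, 1,0,0,0,0]'| grep -E 'pos|wrist'; python3 -m creep '[1,0,0,0.7,0, 1,0,0,0,0]'| grep -E 'pos|wrist'
```

```text
position: [0.5071, 0.1332, 0.1623]
wrist_force: [1.8, -3.2, 0.0]
position: [0.5073, 0.1333, 0.1614]
wrist_force: [1.3, -4.5, -0.1]
position: [0.5073, 0.1333, 0.1607]
wrist_force: [2.3, -4.4, 0.6]
```

```bash
python3 -m creep '[1,-0.5,0,0,0, 1,0,0,0,0]'| grep -E 'pos|wrist'; python3 -m creep '[0.5,0,0,0,0, 0.3,0,0,0,0, 0.1,0,0,0,0, 0,0,0,0,0, 0,0,0,0,0, 0,0,0,0,0]'; python3 - <<'E'
from h import *
S=imaging.get_image("scene")
cv2.imwrite("pics/c9.png",cv2.resize(S["img"][180:260,270:350],None,fx=6,fy=6,interpolation=2))
E
```

```text
position: [0.5073, 0.1333, 0.1607]
wrist_force: [1.3, -3.4, 0.7]
t: 23.4
position: [0.5072, 0.133, 0.1606]
ee_rot: [180.0, -0.0, 103.7]
wrist_force: [0.7, 0.4, -0.2]
gripper_width: 0.0426
gripper_force: 0.0
```

```bash
python3 -m creep '[0,0,0,-6,0, 0,0,0,-12,0, 0,0,0,-20,0, 0,0,0,-30,0, 0,0,0,-40,0, 0,0,0,-40,0, 0,0,0,-20,0, 0,0,0,0,0]'; python3 -m creep '[0,-40,0,0,0, 0,-50,0,0,0, 0,-50,0,0,0, 0,-50,0,0,0, 0,-50,0,0,0, 0,0,0,0,0, 0,0,0,0,0]' | head -2; python3 - <<'E'
from h import *
S=imaging.get_image("scene"); T=imaging.get_image("top")
m=np.zeros((480,800,3),np.uint8); m[:,:480]=cv2.resize(S["img"][180:260,270:350],None,fx=6,fy=6,interpolation=2)
m[:480,480:]=cv2.resize(T["img"][200:290,235:295],(320,480),interpolation=2)
cv2.imwrite("pics/c10.png",m)
E
```

```text
t: 24.25
position: [0.509, 0.1338, 0.333]
ee_rot: [179.5, -0.0, 103.7]
wrist_force: [-0.1, 0.2, -0.4]
gripper_width: 0.0428
gripper_force: 0.0
t: 24.95
position: [0.5634, -0.1017, 0.3277]
```

View pics/c10.png

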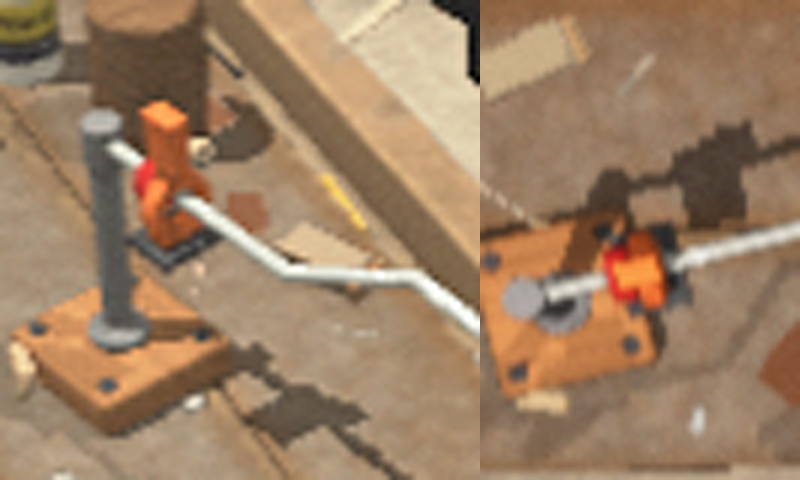

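The carrier hangs upright on the last leg of the rail (around pixel 170,190 in the left crop), with its eye against the red collar. The gripper is clear of it.

```bash
python3 -c "
from station import ticket
print(ticket.job_done())"
```

```text
the job is handed in; nothing more can be done
None
```

The orange carrier is on the rail, pressed against the red stop with about 6.5 N, then released; the last picture shows it hanging upright against the stop, and I have handed the job in at about 25 s.

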